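Size a stone core in a row of ring gauges

TASK

Size the stone core that lies in the rack groove nearest the ring-gauge rail: lay it in the rail's two V-blocks in front of the largest ring and let go of it, then gently push it from behind, straight through the row of shrinking rings, until a ring too small for it stops it, and leave it there, lying in the V's with its end against that ring. Leave the other two cores, the loupe and the coin capsule where they are.

Things in the scene. Friction and masses are not known exactly. Their poses are not given: they have to be found in the camera images.
- gauge: Ring-gauge rail, fixed: aluminium rail 370 mm long carrying dark V-blocks, then four steel rings. Origin on the bench under its centre line; y runs along the rail, the way the core is pushed; x across. Feed V-blocks from y -165 to -135 and -55 to -25 mm, 30 mm wide, upper edges at z 60.5 mm. Between them only the rail (46 mm wide, top at z 32 mm; block feet stay below 40 mm): room for fingers
- feed (a point): Point on the lowest line of the V's (gauge x 0, z 56 mm), half-way between the two feed V-blocks (gauge y -95 mm). The V's open 120 degrees: a core d thick lies in them with its axis 0.577 d above this line. With its middle over this point a core lies on both blocks, front end 25 mm short of the first ring, tail 20 mm behind the rear block
- ring_1 (a point): largest ring: centre of its bore on the face towards the feed V-blocks (gauge y 20 mm), bore 30 mm, outside 52 mm, 10 mm thick, top at z 97 mm. Every core passes it, lying in the V's, with 1 mm or more to spare. A core stops at the first ring whose bore is narrower than itself
- ring_2 (a point): second ring: centre of its bore on the face towards the feed (gauge y 55 mm), bore 24 mm, outside 46 mm, 10 mm thick; short V-blocks in line carry the core between all the rings
- ring_3 (a point): third ring: centre of its bore on the face towards the feed (gauge y 90 mm), bore 18 mm, outside 40 mm, 10 mm thick
- ring_4 (a point): smallest ring: centre of its bore on the face towards the feed (gauge y 125 mm), bore 12 mm, outside 34 mm, 10 mm thick; no core passes it
- rack: Core rack, fixed: grey plastic base 225 x 150 x 10 mm with two notched bars, 12 mm thick, 52 mm high, at y = +-55 mm; between them the cores are free down to the base. Origin on the bench under the middle of the groove nearest the gauge (the core to size lies there); cores lie along y; the grooves are at x = 0, 75, 150 mm, 90 degree V's: the axis of a core d thick is at z = 40 mm + 0.707 d
- core_1: One of three plain drilled cylinders of pale marble, all 180 mm long, 27, 21 and 15 mm thick (about 0.28, 0.17 and 0.09 kg); which lies in which groove of the rack changes. Origin: the middle of the core, on its axis; its y axis runs along the core, whose two ends are alike, 90 mm either side
- core_2: One of three plain drilled cylinders of pale marble, all 180 mm long, 27, 21 and 15 mm thick (about 0.28, 0.17 and 0.09 kg); which lies in which groove of the rack changes. Origin: the middle of the core, on its axis; its y axis runs along the core, whose two ends are alike, 90 mm either side
- core_3: One of three plain drilled cylinders of pale marble, all 180 mm long, 27, 21 and 15 mm thick (about 0.28, 0.17 and 0.09 kg); which lies in which groove of the rack changes. Origin: the middle of the core, on its axis; its y axis runs along the core, whose two ends are alike, 90 mm either side
- loupe: bystander: black standing magnifier, 42 mm round, 38 mm high, origin under its foot
- capsule: bystander: clear round capsule holding a coin, 44 mm round, 8 mm high, origin at its underside
There are look-alikes about, which are no part of the job. What is shaped like the core_1 but blue or red is not meant.

How it is judged:
By the outcome, as a careful person would: the job done as asked, in the order asked, and still so for the second after the job is handed in, with the robot touching nothing.
It also fails if it takes over 54 s, if anything falls off the work surface, if the arm or the gripper's body presses on something with over 40 N, if the wrist force passes 120 N, or if a joint passes its speed limit or range.

ROBOT

A 7-joint arm with a two-finger parallel gripper is mounted at the origin on the work surface. World frame = base frame: x ahead of the robot, y to its left, z up, the work surface at z = 0. Lengths are in m, angles in rad, forces in N, time in s.
With the tool pointing down it reaches from about 0.4 to 0.875 m from the base axis. Payload 19.3 kg.
Tool frame: the origin (TCP) lies at the very end of the fingers, on their centre line; the grasp point (between the pads) lies 19 mm behind it; z points along the fingers, y is the direction in which the jaws open and shut (so a half turn about z gives the same grasp; the last joint's range is limited). The gripper opens to 85 mm and grips with 20 to 120 N. Pads are 22 mm wide; open, the fingers measure 114 mm over their backs; the gripper's body (76 mm by 85 mm) begins 54 mm behind the grasp point. The pads swing forward as they close: fully open they stand 13 mm farther back than shut.
Start: joints at [1.096, 0.521, -0.036, 1.599, 0.021, 1.021, -0.113], TCP at [0.246, -0.574, 0.231] pointing down, gripper open.
Joint ranges: [-2.91, 2.91], [-0.3, 2.13], [-1.5, 1.42], [0.17, 2.43], [-1.26, 4.41], [0.16, 1.93], [-2.52, 2.52]. Speed limits (rad/s): [1.89, 1.89, 2.39, 2.39, 3.01, 3.01, 3.01].

INTERFACE

Orientations are given as [roll, pitch, yaw] about the fixed x, y, z axes, in that order (R = Rz(yaw) Ry(pitch) Rx(roll)).
In Python, from workcell import bot, vision, job_done gives the robot as it stands.
- The arm moves only by the tool arm_command, never from a script. Its arguments are lists of equal length, an entry for each row: "gripper": the finger opening in cm, from 0 to 8.54; "slide": the shift along the tool's x, y, z in cm, a list of three; "turn": the turn, a rotation vector about the tool's x, y, z in degrees, a list of three. A call has 1 to 5 rows; each row is the pose to reach, as a shift and turn from the pose commanded when the call began, along the tool's axes at that moment; what a row does not reach only later rows make up. A row lasts 1/8 s, in which the tool goes at most 62.5 mm and 10.7 degrees, less where a joint would pass 70% of its speed; a pose out of reach is approached as far as the arm can. A call with a gripper value outside its range is refused whole. The fingers move at their own pace and stop on an object; "force" is the grip in N (left out, the last holds). Time passes only in rows, so rows that repeat a pose let the fingers close. It gives the time, the measured TCP pose, the force and the opening at its end, in the units of the state.
- bot.observe(): the state, without advancing time (a new reading comes with each control period).
- vision.grab_frame(name): name is "scene" or "top" or "wrist"; returns the picture (384x512x3 uint8, blue, green, red); there is no depth.
- vision.camera_model(name): a dict with "mtx" (3x3 intrinsics, pixels), "T" (4x4, takes a point from camera to world coordinates). Camera axes: x right, y down, z forward; pixel columns grow to the right and rows downward; lengths in m; the calibration is good to about 2 mm. A picture is of the moment at which its call begins: read the wrist's pose just before it. camera_model takes no time and is no camera call; for the wrist camera it gives the pose at the moment of the call.
- job_done(): hands the job in, once; it reports no verdict.
The state is a dict: "clock": time; "qpos": joint angles; "qd": joint speeds; "joint_efforts": joint torques, N m; "position": TCP position; "tool_rot": TCP orientation; "force": force on the tool from outside, world axes, zero at the start; "moment": the same for the moment, N m; "grip_width": finger opening in m.
Only numpy, scipy, OpenCV 4.12 (cv2) and the standard library are available. Lean on these libraries where they do the work, as an engineer would, in place of code of your own. Each camera call takes 0.05 s, during which the arm holds its last target. There are 200 camera calls.

## Working session

There is one attempt and no reset: what is moved stays moved. The work goes in short steps, Python scripts to look and compute and a tool call to move; the robot and the scene stay as the last step left them, time stands still between calls to the robot, and variables do not carry over. Pictures are saved under pics/ and viewed, about 8 in all and at most 12, crops included, and the job is handed in when it is done.

Besides the shell and the picture viewer there is one more tool, called after ">>>" as name(argument=value, ...) on one line, values as JSON. arm_command: Moves the arm, as the interface text tells. Its arguments: {"type":"object","properties":{"gripper":{"type":"array","items":{"type":"number"}},"slide":{"type":"array","items":{"type":"array","items":{"type":"number"}}},"turn":{"type":"array","items":{"type":"array","items":{"type":"number"}}},"force":{"type":"number"}},"required":["gripper","slide","turn"]}

```bash
mkdir -p pics; ls
python3 - <<'E'
from workcell import bot, vision
import cv2, numpy as np
s=bot.observe(); print({k:np.round(v,3).tolist() for k,v in s.items()})
for n in("scene","top"):
    im=vision.grab_frame(n); cv2.imwrite(f"pics/{n}0.png",im)
    m=vision.camera_model(n); print(n,np.round(m['mtx'],1).tolist(),np.round(m['T'],4).tolist())
a=cv2.imread("pics/scene0.png");b=cv2.imread("pics/top0.png")
cv2.imwrite("pics/top0b.png",cv2.resize(b,(800,600),interpolation=cv2.INTER_CUBIC))
cv2.imwrite("pics/scene0b.png",cv2.resize(a,(800,600),interpolation=cv2.INTER_CUBIC))
E
```

```text
pics
{'clock': 0.0, 'qpos': [1.096, 0.522, -0.036, 1.6, 0.021, 1.021, -0.113], 'qd': [0.002, -0.0, 0.0, -0.001, -0.0, -0.001, -0.0], 'joint_efforts': [-0.001, -92.712, 1.979, -36.994, 0.018, 0.008, -0.0], 'position': [0.246, -0.574, 0.231], 'tool_rot': [-3.14, 0.0, 0.405], 'force': [-0.392, -1.016, 0.095], 'moment': [0.047, 0.069, 0.039], 'grip_width': 0.085}
scene [[403.1, 0.0, 251.2], [0.0, 403.1, 194.3], [0.0, 0.0, 1.0]] [[0.5459, 0.6822, -0.4865, 1.1657], [0.8378, -0.4489, 0.3107, -0.2896], [-0.0064, -0.5772, -0.8166, 1.0813], [0.0, 0.0, 0.0, 1.0]]
top [[367.6, 0.0, 261.3], [0.0, 367.6, 190.9], [0.0, 0.0, 1.0]] [[0.0094, -0.9986, 0.0529, 0.4899], [-0.9999, -0.0098, -0.0084, 0.0964], [0.009, -0.0528, -0.9986, 1.1071], [0.0, 0.0, 0.0, 1.0]]
```

View pics/top0b.png

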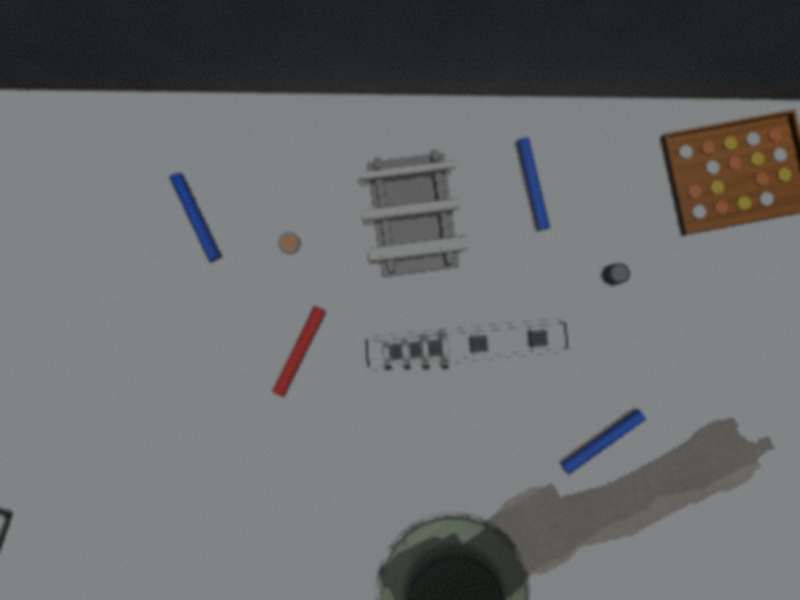

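View pics/scene0b.png

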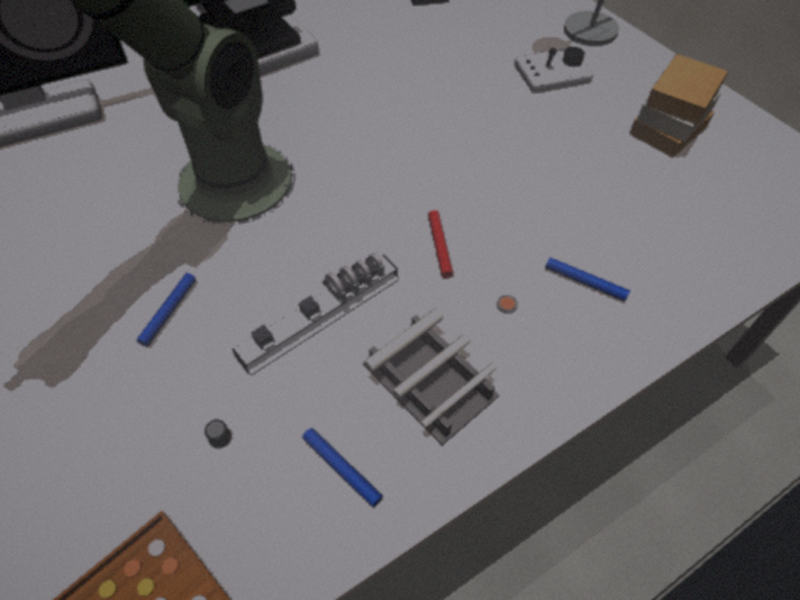

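Top view (800x600): the rack is at about (412,215) with three pale cores. The gauge runs from (566,335) to (368,352), with V-blocks at (537,338) and (478,343) and the rings on the left at about 390–440. The core nearest the rail runs (368,256)–(467,243). The blue and red rods are decoys. In the scene view that core runs (369,362)–(440,316).

```bash
cat > h.py <<'E'
import numpy as np, cv2
def ray(m,uv):
    K=np.array(m['mtx']);T=np.array(m['T']); d=T[:3,:3]@np.linalg.solve(K,[uv[0],uv[1],1.]); return T[:3,3],d
def onz(m,uv,z):
    o,d=ray(m,uv); return o+d*(z-o[2])/d[2]
def tri(obs):
    A=np.zeros((3,3));b=np.zeros(3);P=[]
    for m,uv in obs:
        o,d=ray(m,uv);d=d/np.linalg.norm(d);M=np.eye(3)-np.outer(d,d);A+=M;b+=M@o;P.append((M,o))
    x=np.linalg.solve(A,b); return x,[float(np.linalg.norm(M@(x-o))) for M,o in P]
def proj(m,p):
    T=np.array(m['T']);c=T[:3,:3].T@(np.array(p)-T[:3,3]);u=np.array(m['mtx'])@c;return u[:2]/u[2]
E
python3 - <<'E'
from workcell import vision
import cv2,numpy as np
from h import *
a=cv2.imread("pics/scene0.png");b=cv2.imread("pics/top0.png")
c1=cv2.resize(b[90:245,225:370],None,fx=4,fy=4,interpolation=cv2.INTER_CUBIC) # 580x620
c2=cv2.resize(a[155:295,145:325],None,fx=4.4,fy=4.2,interpolation=cv2.INTER_CUBIC)
cv2.imwrite("pics/c1.png",cv2.resize(c1,(561,600)));cv2.imwrite("pics/c2.png",c2); print(c2.shape)
t=vision.camera_model("top");s=vision.camera_model("scene")
k=1/1.5625
for n,p,q in [("L",(368,256),(440,316)),("R",(467,243),(369,362)),("V1",(537,338),(262,332)),("V2",(478,343),(309,305))]:
    x,e=tri([(t,np.array(p)*k),(s,np.array(q)*k)]);print(n,x.round(4),np.round(e,4))
for p in [(566,335),(368,352)]: print(onz(t,np.array(p)*k,.032).round(4))
print('loupe',onz(t,np.array((616,274))*k,.02),'caps',onz(t,np.array((289,243))*k,.008))
E
```

```text
(588, 792, 3)
L [0.6251 0.1647 0.046 ] [0.0021 0.0021]
R [ 0.6483 -0.0156  0.0696] [0.0031 0.0031]
V1 [ 0.4753 -0.1477  0.0601] [0. 0.]
V2 [ 0.4653 -0.0404  0.0548] [0.0004 0.0004]
[ 0.481  -0.2087  0.032 ]
[0.4459 0.1614 0.032 ]
loupe [ 0.5978136  -0.30819577  0.02      ] caps [0.65237823 0.31739127 0.008     ]
```

View pics/c1.png

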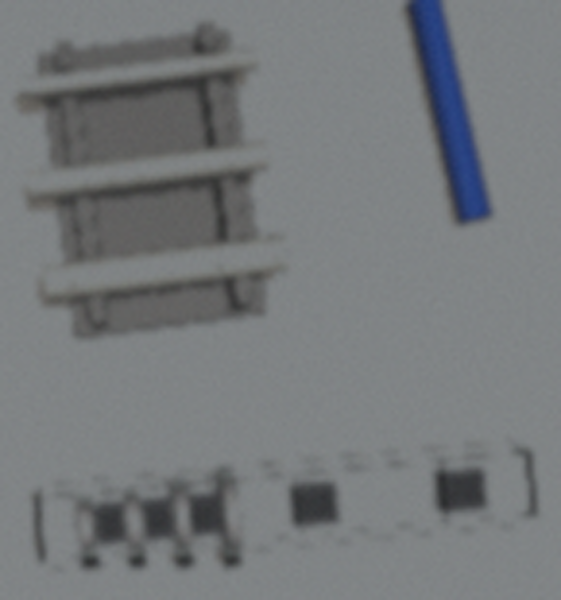

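The nearest core is the lowest of the three in the crop, at (40,285)–(285,255). It is pale and the widest (about 33 px against 25 and 17), so it is probably the 27 mm one. The rods with a different colour are not in the rack. Next I move above it.

```bash
cat >> h.py <<'E'
from scipy.spatial.transform import Rotation as Ro
def go(bot,p,yawdeg):
    s=bot.observe();R=Ro.from_euler('xyz',s['tool_rot']);G=Ro.from_euler('xyz',[np.pi,0,np.radians(yawdeg)])
    print('t',round(s['clock'],2),'at',np.round(s['position'],4),'slide cm',(R.inv().apply(np.array(p)-s['position'])*100).round(2),'turn',np.degrees((R.inv()*G).as_rotvec()).round(2))
E
python3 -c "
from workcell import bot
from h import *
go(bot,[.60,.04,.25],97)"
```

```text
t 0.1 at [ 0.246  -0.5742  0.2308] slide cm [ 56.73 -42.52  -1.88] turn [-5.000e-02 -3.000e-02 -7.381e+01]
```

>>> arm_command(gripper=[6,6,6,6,6], slide=[[56.7,-42.5,-2],[56.7,-42.5,-2],[56.7,-42.5,-2],[56.7,-42.5,-2],[56.7,-42.5,-2]], turn=[[0,0,-74],[0,0,-74],[0,0,-74],[0,0,-74],[0,0,-74]], force=40)

```text
clock: 0.72
position: [0.4027, -0.302, 0.2402]
tool_rot: [-3.142, 0.0, 1.348]
force: [0.2, 0.3, 1.0]
grip_width: 0.0598
```

```bash
python3 -c "
from workcell import bot
from h import *
go(bot,[.60,.04,.25],97)"
```

```text
t 0.72 at [ 0.4027 -0.302   0.2402] slide cm [37.71 11.7  -0.99] turn [-0.000e+00  1.000e-02 -1.974e+01]
```

>>> arm_command(gripper=[6,6,6,6,6], slide=[[37.7,11.7,-1],[37.7,11.7,-1],[37.7,11.7,-1],[37.7,11.7,-1],[37.7,11.7,-1]], turn=[[0,0,-19.7],[0,0,-19.7],[0,0,-19.7],[0,0,-19.7],[0,0,-19.7]])

```text
clock: 1.35
position: [0.5605, -0.0325, 0.248]
tool_rot: [-3.141, 0.0, 1.686]
force: [1.2, -1.8, 0.3]
grip_width: 0.0601
```

```bash
python3 -c "
from workcell import bot,vision
from h import *
go(bot,[.60,.04,.25],97)
m=vision.camera_model('wrist');im=vision.grab_frame('wrist')
import pickle;pickle.dump(m,open('w1.pkl','wb'));print(m['mtx'],m['T'])
cv2.imwrite('pics/w1.png',cv2.resize(im,(800,600),interpolation=cv2.INTER_CUBIC))
"
```

```text
t 1.35 at [ 0.5605 -0.0325  0.248 ] slide cm [ 6.75  4.75 -0.21] turn [-0.01  0.01 -0.42]
[[300.62079282   0.         252.45859889]
 [  0.         300.62079282 189.25442481]
 [  0.           0.           1.        ]] [[ 9.93415644e-01  1.10256411e-01  3.11268871e-02  5.53001200e-01]
 [ 1.14562968e-01 -9.57985436e-01 -2.62943400e-01  3.30207891e-02]
 [ 8.27909109e-04  2.64778075e-01 -9.64309020e-01  3.90153835e-01]
 [ 0.00000000e+00  0.00000000e+00  0.00000000e+00  1.00000000e+00]]
```

View pics/w1.png

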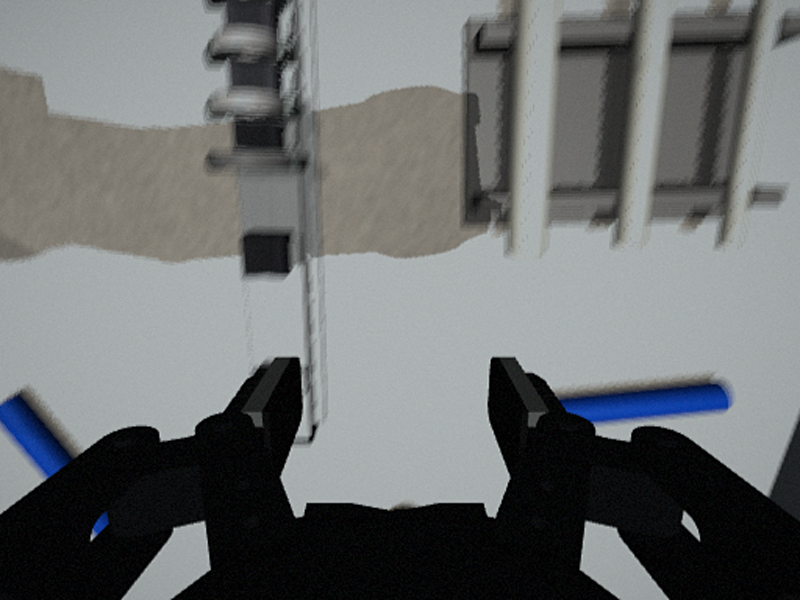

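The wrist view is ahead of the tool (right = +x, up = +y), slightly motion-blurred. It shows the rack at the right with the target core at about (532,130), the widest, and the rail at the left with the front V-block at (268,252). I'll take sharp views from two places.

>>> arm_command(gripper=[6,6,6], slide=[[0,2,0],[0,2,0],[0,2,0]], turn=[[0,0,0],[0,0,0],[0,0,0]])

```text
clock: 1.78
position: [0.5792, -0.0323, 0.2477]
tool_rot: [-3.141, -0.0, 1.686]
force: [-0.4, 1.1, -1.0]
grip_width: 0.0598
```

```bash
cat > snap.py <<'E'
import sys,pickle
from workcell import bot,vision
from h import *
n=sys.argv[1]
s=bot.observe();m=vision.camera_model('wrist');im=vision.grab_frame('wrist')
pickle.dump(m,open(n+'.pkl','wb'));cv2.imwrite(f'pics/{n}_raw.png',im);cv2.imwrite(f'pics/{n}.png',cv2.resize(im,(800,600),interpolation=cv2.INTER_CUBIC))
print(s['clock'],s['position'],s['tool_rot'],abs(np.array(s['qd'])).max())
E
python3 snap.py A
```

```text
1.775 [ 0.57917841 -0.03225704  0.2477471 ] [-3.14080414e+00 -4.64151556e-05  1.68568344e+00] 0.009035793978010402
```

>>> arm_command(gripper=[6,6,6,6,6], slide=[[-5,0,-3],[-10,0,-6],[-10,0,-6],[-10,0,-6],[-10,0,-6]], turn=[[0,0,0],[0,0,0],[0,0,0],[0,0,0],[0,0,0]])

```text
clock: 2.45
position: [0.5909, -0.1301, 0.3075]
tool_rot: [-3.141, -0.001, 1.688]
force: [0.1, -0.2, -0.5]
grip_width: 0.0598
```

```bash
python3 snap.py B
```

```text
2.45 [ 0.59087025 -0.13009985  0.30754061] [-3.14076442e+00 -5.33222648e-04  1.68754605e+00] 0.00537600042513925
```

View pics/A.png

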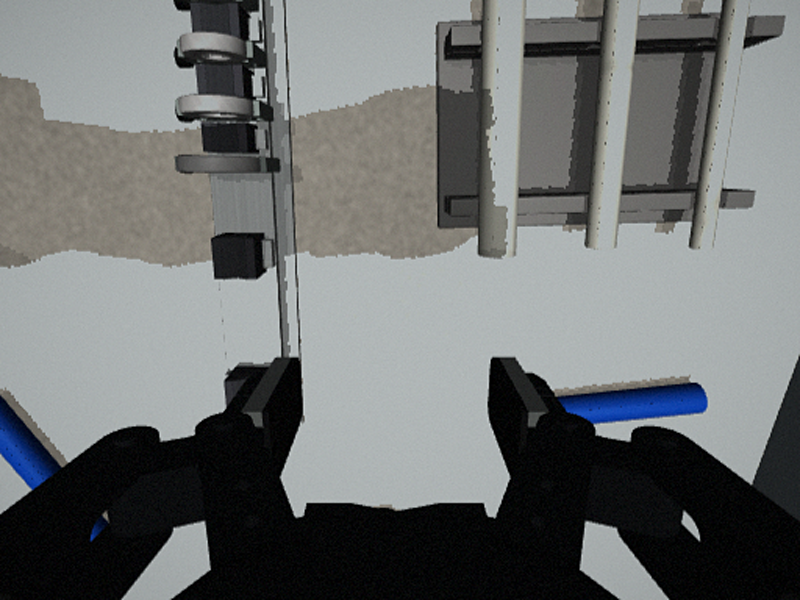

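View pics/B.png

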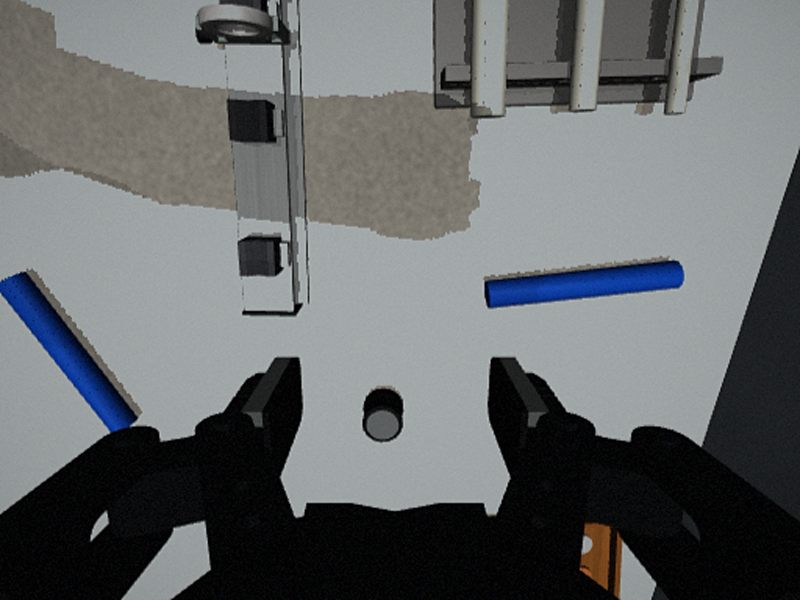

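Views A and B (800x600): the target core's near end is at A (498,253) and B (488,114). Its width is 37 px against 31 and 21 for the others, so it is the 27 mm core. The V-blocks are at A (238,257), B (251,120) and B (262,256). I'll enlarge the corners once.

Run:
```python
import cv2,numpy as np
A=cv2.imread('pics/A_raw.png');B=cv2.imread('pics/B_raw.png')
def c(im,x,y): 
    r=cv2.convertScaleAbs(cv2.resize(im[y:y+50,x:x+64],None,fx=6,fy=6,interpolation=cv2.INTER_CUBIC),alpha=1.3,beta=25); 
    for i in range(0,64,10): cv2.putText(r,str(x+i),(i*6,10),0,.35,(0,0,255),1); cv2.line(r,(i*6,12),(i*6,18),(0,0,255),1)
    for j in range(0,50,10): cv2.putText(r,str(y+j),(0,j*6+4),0,.35,(255,0,0),1); cv2.line(r,(22,j*6),(28,j*6),(255,0,0),1)
    return r
o=np.vstack([np.hstack([c(A,125,140),c(A,290,125)]),np.hstack([c(B,140,55),c(B,145,145)])])
cv2.imwrite('pics/z.png',o);print(o.shape)
```

```text
(600, 768, 3)
```

View pics/z.png

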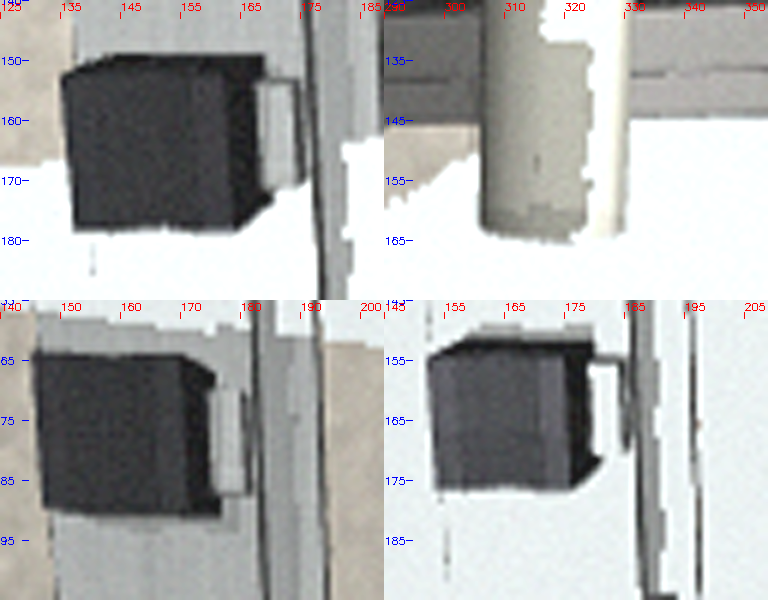

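Run:
```python
from workcell import vision
import pickle
from h import *
A=pickle.load(open('A.pkl','rb'));B=pickle.load(open('B.pkl','rb'))
t=vision.camera_model('top')
fa=[(135.3,153),(162.5,152),(164.2,178.3),(137.5,178.3)]
fb=[(145.5,64.2),(170,64.2),(171.7,89.7),(147.2,89.2)]
rb=[(152.7,154.7),(175.2,154),(176.3,176.7),(154,176.3)]
X=[tri([(A,a),(B,b)]) for a,b in zip(fa,fb)]
for x,e in X: print('tri',x.round(4),np.round(e,4))
f=[np.mean([onz(m,p,.0605) for p in q],0) for m,q in((A,fa),(B,fb),(B,rb))];print(np.round(f,4))
F=f[1][:2];Rr=f[2][:2];d=F-Rr;print('len',np.linalg.norm(d),'ang',np.degrees(np.arctan2(-d[0],d[1])),'feed',(F+Rr)/2,(f[0][:2]-f[1][:2]))
# core axis: A rows 35..., edges from 800 view
ax=.059
for n,m,p in(('A',A,(318.2,164)),('B',B,(312.6,73)),):print(n,onz(m,p,ax).round(4))
print('core tri',tri([(A,(318.2,164)),(B,(312.6,73))]))
# auto edges in A at several rows
im=cv2.imread('pics/A_raw.png').astype(int)
for y in(8,60,90,110,150,155):
    r=im[y,295:350];sm=cv2.GaussianBlur(r.sum(1).astype(np.float32)[None],(3,1),0)[0];g=np.diff(sm);print(y,[(295+i,int(g[i])) for i in np.argsort(-abs(g))[:5]])
k=.64
for p in((.36+0,0),):pass
print('top far end',onz(t,np.array((368,256))*k,ax),'near',onz(t,np.array((467,243))*k,ax))
```

```text
tri [ 0.4493 -0.0303  0.06  ] [0.0001 0.0001]
tri [ 0.4777 -0.0264  0.0559] [0.0001 0.0001]
tri [ 0.4815 -0.0558  0.0579] [0.0001 0.0001]
tri [ 0.452  -0.0588  0.0597] [0.0001 0.0001]
[[ 0.4657 -0.0424  0.0605]
 [ 0.4658 -0.043   0.0605]
 [ 0.4773 -0.1519  0.0605]]
len 0.1094958777082276 ang 6.048282731258441 feed [ 0.47155412 -0.09741453] [-8.68996786e-05  6.01466719e-04]
A [ 0.6517 -0.0194  0.059 ]
B [ 0.6516 -0.0165  0.059 ]
core tri (array([ 0.64957252, -0.01778752,  0.06901556]), [0.0002513085228466356, 0.00025130852284640343])
8 [(np.int64(307), -78), (np.int64(301), -71), (np.int64(310), 59), (np.int64(306), -55), (np.int64(311), 49)]
60 [(np.int64(312), 119), (np.int64(313), 81), (np.int64(311), 67), (np.int64(332), -63), (np.int64(333), -59)]
90 [(np.int64(311), 135), (np.int64(310), 84), (np.int64(312), 72), (np.int64(331), -65), (np.int64(332), -49)]
110 [(np.int64(314), 120), (np.int64(313), 70), (np.int64(330), -70), (np.int64(331), -57), (np.int64(315), 46)]
150 [(np.int64(305), -130), (np.int64(323), 83), (np.int64(330), 76), (np.int64(304), -64), (np.int64(328), -59)]
155 [(np.int64(305), -201), (np.int64(304), -106), (np.int64(324), 99), (np.int64(330), 66), (np.int64(297), 64)]
top far end [0.62240355 0.16210285 0.059     ] near [ 0.64833583 -0.01945173  0.059     ]
```

Run:
```python
from workcell import bot
import pickle
from h import *
A=pickle.load(open('A.pkl','rb'))
p=onz(A,(505.5*.64,0),.059);q=onz(A,(498.2*.64,245*.64),.059);d=p-q;a=np.arctan2(-d[0],d[1]);print(p,q,np.degrees(a))
n=np.array([.6517,-.0178]);
c=n+.09*np.array([-np.sin(a),np.cos(a)]);print('centre',c)
go(bot,[c[0],c[1],.16],90+np.degrees(a))
```

```text
[0.62903482 0.14084127 0.059     ] [ 0.65106377 -0.0113661   0.059     ] 8.235226262527219
centre [0.63880863 0.07127195]
t 2.5 at [ 0.591  -0.1302  0.3076] slide cm [19.44  7.11 14.76] turn [-0.04 -0.02 -1.54]
```

>>> arm_command(gripper=[6,6,6,6,6], slide=[[19.4,7,14.7],[19.4,7,14.7],[19.4,7,14.7],[19.4,7,14.7],[19.4,7,14.7]], turn=[[0,0,-1.5],[0,0,-1.5],[0,0,-1.5],[0,0,-1.5],[0,0,-1.5]])

```text
clock: 3.12
position: [0.6367, 0.075, 0.158]
tool_rot: [-3.137, -0.002, 1.719]
force: [-0.7, -0.9, -0.1]
grip_width: 0.0599
```

>>> arm_command(gripper=[6,6], slide=[[0,0,0],[0,0,0]], turn=[[0,0,0],[0,0,0]])

```text
clock: 3.38
position: [0.6387, 0.0683, 0.1618]
tool_rot: [3.141, 0.001, 1.711]
force: [-0.7, -0.3, -0.7]
grip_width: 0.0605
```

```bash
python3 snap.py C; python3 -c "
from workcell import bot
from h import *
go(bot,[.638,.0713,.16],98.2)"
```

```text
3.375 [0.63874052 0.06834186 0.16176561] [3.14067604e+00 6.18080541e-04 1.71092247e+00] 0.004943185179690297
t 3.42 at [0.6388 0.0683 0.1618] slide cm [ 0.31 -0.04  0.18] turn [ 0.06  0.03 -0.19]
```

View pics/C.png

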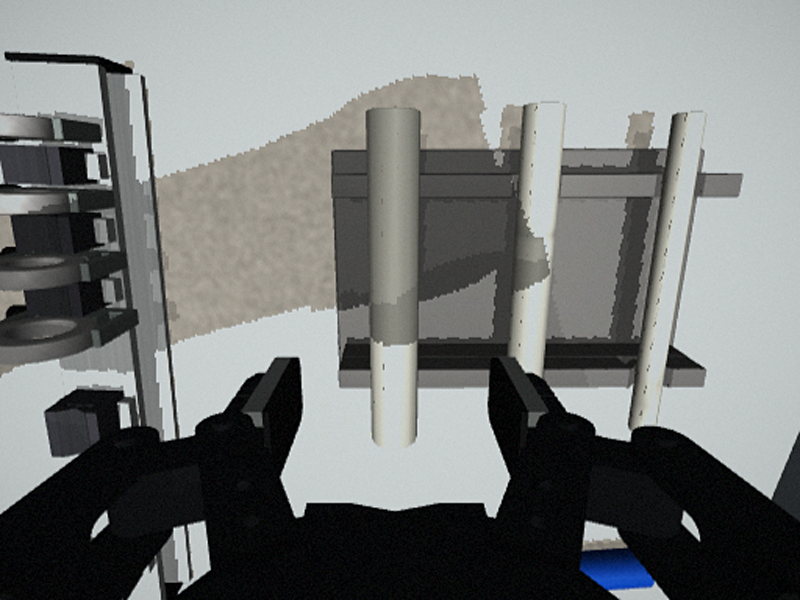

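C shows the core at column 393, centred between the pads (395) and parallel to the tool. Its ends are at rows 107 and 445.

Run:
```python
from workcell import bot
import pickle
from h import *
C=pickle.load(open('C.pkl','rb'));k=.64
for z in(.059,.0726):
    p=onz(C,(394*k,107*k),z);q=onz(C,(394*k,445*k),z);d=p-q;print(z,p,q,np.linalg.norm(d),np.degrees(np.arctan2(-d[0],d[1])),(p+q)/2)
go(bot,[.6385,.0713,.038],98.0)
```

```text
0.059 [0.62569431 0.16145795 0.059     ] [ 0.65176365 -0.02378239  0.059     ] 0.18706574871233306 8.01077093174574 [0.63872898 0.06883778 0.059     ]
0.0726 [0.62589719 0.15992004 0.0726    ] [ 0.65051895 -0.01503429  0.0726    ] 0.1766783721953957 8.010770931745716 [0.63820807 0.07244288 0.0726    ]
t 3.42 at [0.6388 0.0683 0.1618] slide cm [ 0.31  0.   12.38] turn [0.06 0.03 0.01]
```

>>> arm_command(gripper=[6,6,6,6,6], slide=[[0.3,0,4],[0.3,0,8],[0.3,0,11],[0.3,0,12.4],[0.3,0,12.4]], turn=[[0,0,0],[0,0,0],[0,0,0],[0,0,0],[0,0,0]])

```text
clock: 4.05
position: [0.6381, 0.072, 0.0371]
tool_rot: [-3.141, 0.0, 1.712]
force: [0.5, -0.3, -0.1]
grip_width: 0.06
```

>>> arm_command(gripper=[1.8,1.8,1.8,1.8,1.8], slide=[[0,0,0],[0,0,0],[0,0,0],[0,0,0],[0,0,0]], turn=[[0,0,0],[0,0,0],[0,0,0],[0,0,0],[0,0,0]], force=40)

```text
clock: 4.68
position: [0.6376, 0.0723, 0.0383]
tool_rot: [-3.141, 0.001, 1.712]
force: [-8.9, -1.4, 12.9]
grip_width: 0.0259
```

>>> arm_command(gripper=[1.8,1.8,1.8,1.8,1.8], slide=[[0,0,-1],[0,0,-4],[0,0,-8],[0,0,-11],[0,0,-11]], turn=[[0,0,0],[0,0,0],[0,0,0],[0,0,0],[0,0,0]])

```text
clock: 5.3
position: [0.6394, 0.0727, 0.15]
tool_rot: [3.137, 0.0, 1.712]
force: [0.5, -0.5, -4.8]
grip_width: 0.026
```

```bash
python3 snap.py D;python3 -c "
from workcell import bot
from h import *
go(bot,[.4716,-.0974,.15],95.8)"
```

```text
5.3 [0.63936448 0.07269224 0.14999514] [3.13707363e+00 6.70681713e-05 1.71205115e+00] 0.04686819783420176
t 5.35 at [0.6386 0.0724 0.1482] slide cm [-14.46 -18.92  -0.22] turn [0.12 0.01 2.29]
```

View pics/D.png

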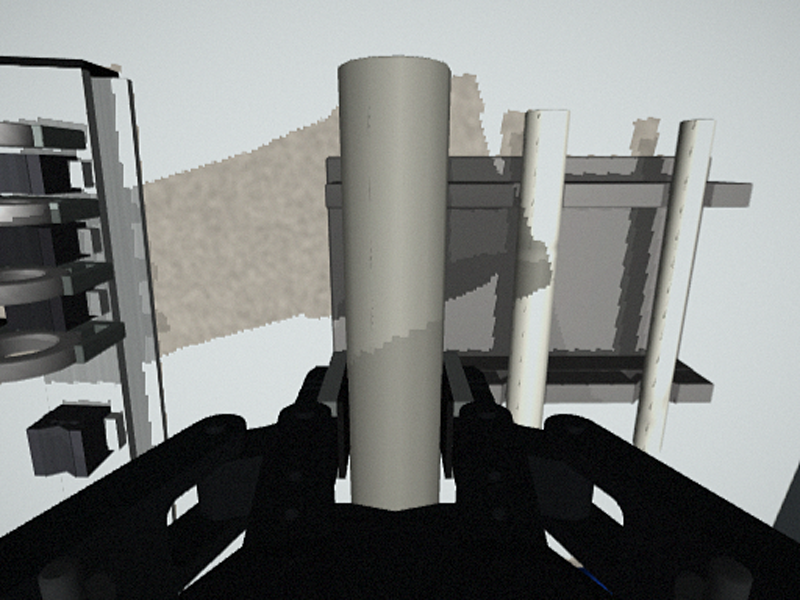

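D shows the core held, level and centred between the pads, with the other two cores undisturbed. Carrying it over the feed.

>>> arm_command(gripper=[1.8,1.8,1.8,1.8,1.8], slide=[[-3,-4,0],[-7,-9,0],[-11,-14,0],[-14.4,-18.9,0],[-14.4,-18.9,0]], turn=[[0,0,0],[0,0,1],[0,0,2],[0,0,2.3],[0,0,2.3]])

```text
clock: 5.98
position: [0.4675, -0.1003, 0.1462]
tool_rot: [-3.138, 0.001, 1.667]
force: [0.2, 1.1, -2.7]
grip_width: 0.0258
```

>>> arm_command(gripper=[1.8,1.8], slide=[[0,0,0],[0,0,0]], turn=[[0,0,0],[0,0,0]])

```text
clock: 6.22
position: [0.4718, -0.0957, 0.1467]
tool_rot: [-3.142, -0.001, 1.674]
force: [-0.2, 0.0, -2.9]
grip_width: 0.0259
```

```bash
python3 snap.py E;python3 -c "
from workcell import bot
from h import *
go(bot,[.4716,-.0974,.06],95.8)"
```

```text
6.225 [ 0.47178598 -0.09574231  0.14671519] [-3.14156374e+00 -6.74444050e-04  1.67362192e+00] 0.0034546986007097428
t 6.28 at [ 0.4718 -0.0958  0.1467] slide cm [-0.17 -0.03  8.67] turn [-0.   -0.04  0.09]
```

View pics/E.png

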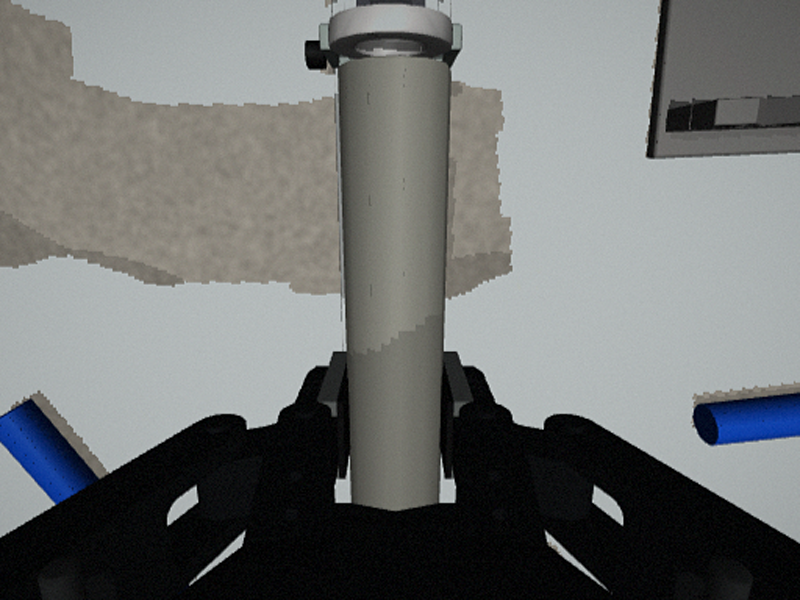

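E shows the core (column 393) in line with ring 1 (centre about column 391). Lowering it.

>>> arm_command(gripper=[1.8,1.8,1.8,1.8,1.8], slide=[[0,0,3],[0,0,6],[-0.1,0,8],[-0.1,0,8.9],[-0.1,0,8.9]], turn=[[0,0,0],[0,0,0],[0,0,0],[0,0,0],[0,0,0]])

```text
clock: 6.9
position: [0.4714, -0.0972, 0.0578]
tool_rot: [-3.141, -0.0, 1.673]
force: [0.5, -0.1, -1.9]
grip_width: 0.0255
```

>>> arm_command(gripper=[1.8,1.8], slide=[[0,0,0.4],[0,0,0.4]], turn=[[0,0,0],[0,0,0]])

```text
clock: 7.15
position: [0.4715, -0.0978, 0.0543]
tool_rot: [3.141, 0.0, 1.672]
force: [0.4, -0.2, -3.4]
grip_width: 0.0261
```

>>> arm_command(gripper=[1.8,1.8], slide=[[0,0,0.2],[0,0,0.2]], turn=[[0,0,0],[0,0,0]])

```text
clock: 7.4
position: [0.4713, -0.0978, 0.0521]
tool_rot: [3.142, 0.0, 1.672]
force: [0.7, 0.2, -2.5]
grip_width: 0.0258
```

>>> arm_command(gripper=[1.8,1.8], slide=[[0,0,0.1],[0,0,0.1]], turn=[[0,0,0],[0,0,0]])

```text
clock: 7.65
position: [0.4714, -0.0978, 0.0515]
tool_rot: [3.141, 0.0, 1.672]
force: [-4.0, -0.1, 11.3]
grip_width: 0.0259
```

Contact at z 0.0515, against 0.051 predicted. Letting go slowly.

>>> arm_command(gripper=[2.8,3.2,3.8,4.8,4.8], slide=[[0,0,0],[0,0,0],[0,0,0],[0,0,0],[0,0,0]], turn=[[0,0,0],[0,0,0],[0,0,0],[0,0,0],[0,0,0]])

```text
clock: 8.28
position: [0.4714, -0.0977, 0.051]
tool_rot: [3.142, -0.0, 1.672]
force: [0.6, 0.3, 0.7]
grip_width: 0.0478
```

>>> arm_command(gripper=[4.8,4.8,4.8,4.8,4.8], slide=[[0,0,-2],[0,0,-5],[0,0,-9],[0,0,-12],[0,0,-12]], turn=[[0,0,0],[0,0,0],[0,0,0],[0,0,0],[0,0,0]])

```text
clock: 8.9
position: [0.4723, -0.098, 0.1728]
tool_rot: [3.138, 0.001, 1.672]
force: [-0.3, 0.7, -0.1]
grip_width: 0.0483
```

>>> arm_command(gripper=[2,0,0,0,0], slide=[[-4,0,0],[-8,0,0],[-12,0,0],[-14,0,0],[-14,0,0]], turn=[[0,0,0],[0,0,0],[0,0,0],[0,0,0],[0,0,0]])

```text
clock: 9.52
position: [0.4851, -0.2376, 0.1702]
tool_rot: [-3.141, -0.001, 1.671]
force: [0.2, 2.2, 0.5]
grip_width: 0.0001
```

```bash
python3 snap.py F;python3 -c "
from workcell import bot
from h import *
d=np.array([-np.sin(np.radians(5.8)),np.cos(np.radians(5.8))]);f=np.array([.4715,-.0974])
p=f-d*.125;print(p)
go(bot,[p[0],p[1],.066],95.8)"
```

```text
9.525 [ 0.48514791 -0.23759033  0.17022219] [-3.14073436e+00 -6.43843836e-04  1.67059271e+00] 0.029978042686671875
[ 0.48413204 -0.22176009]
t 9.57 at [ 0.4853 -0.2364  0.1704] slide cm [ 1.46  0.04 10.45] turn [-0.03 -0.05  0.  ]
```

View pics/F.png

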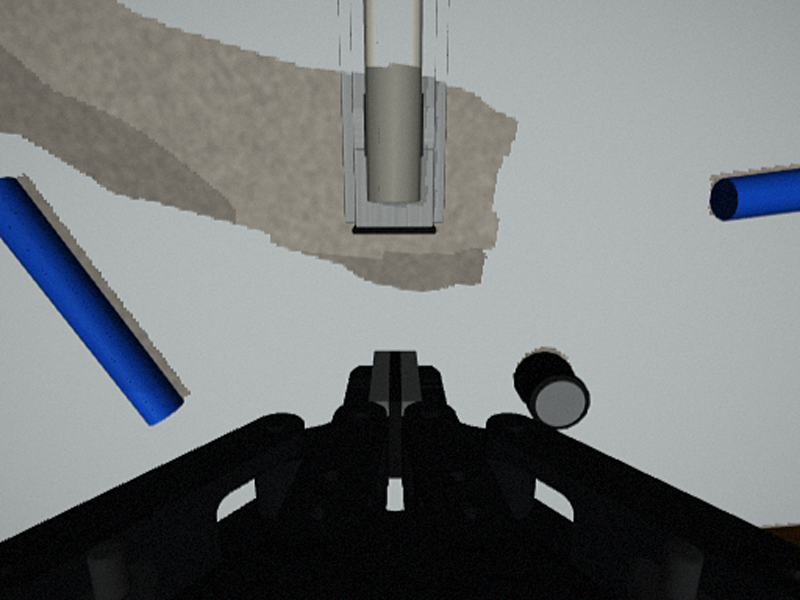

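F shows the core lying straight in the V's, tail at (394,203), in line with the closed fingers (395). The loupe is clear at (550,390). Going down behind the tail.

>>> arm_command(gripper=[0,0,0,0,0], slide=[[1,0,3],[1.4,0,6],[1.4,0,9],[1.4,0,10.35],[1.4,0,10.35]], turn=[[0,0,0],[0,0,0],[0,0,0],[0,0,0],[0,0,0]])

```text
clock: 10.2
position: [0.484, -0.2221, 0.0673]
tool_rot: [-3.141, -0.001, 1.673]
force: [0.0, -0.1, -0.1]
grip_width: -0.0
```

```bash
python3 -c "
from workcell import bot
from h import *
import pickle
m=pickle.load(open('F.pkl','rb'))
for z in(.0716,.085):print('tail',onz(m,(394*.64,203*.64),z))
d=np.array([-np.sin(np.radians(5.8)),np.cos(np.radians(5.8))]);f=np.array([.4715,-.0974])
p=f-d*.041;print(p)
go(bot,[p[0],p[1],.067],95.8)"
```

```text
tail [ 0.48026223 -0.1894189   0.0716    ]
tail [ 0.48017546 -0.18845217  0.085     ]
[ 0.47564331 -0.13819011]
t 10.2 at [ 0.484  -0.2221  0.0673] slide cm [8.44 0.03 0.03] turn [-0.05 -0.05  0.07]
```

Push slowly, 3–5 mm per row, watching the force.

>>> arm_command(gripper=[0,0,0,0,0], slide=[[0.6,0,0],[1.1,0,0],[1.5,0,0],[1.9,0,0],[2.3,0,0]], turn=[[0,0,0],[0,0,0],[0,0,0],[0,0,0],[0,0,0]])

```text
clock: 10.82
position: [0.4818, -0.1999, 0.0676]
tool_rot: [3.142, 0.0, 1.672]
force: [0.2, 0.1, 0.6]
grip_width: 0.0001
```

>>> arm_command(gripper=[0,0,0,0,0], slide=[[0.4,0,0],[0.8,0,0],[1.2,0,0],[1.6,0,0],[2.0,0,0]], turn=[[0,0,0],[0,0,0],[0,0,0],[0,0,0],[0,0,0]])

```text
clock: 11.45
position: [0.4797, -0.1801, 0.0675]
tool_rot: [-3.142, 0.0, 1.672]
force: [0.4, -4.1, 0.1]
grip_width: 0.0001
```

```bash
python3 -c "
from workcell import bot
from h import *
go(bot,[.4756,-.1382,.067],95.8)"
```

```text
t 11.45 at [ 0.4797 -0.1801  0.0675] slide cm [4.21 0.02 0.05] turn [-0.    0.01  0.  ]
```

>>> arm_command(gripper=[0,0,0,0,0], slide=[[0.4,0,0],[0.8,0,0],[1.2,0,0],[1.6,0,0],[2.0,0,0]], turn=[[0,0,0],[0,0,0],[0,0,0],[0,0,0],[0,0,0]])

```text
clock: 12.08
position: [0.4777, -0.1602, 0.0675]
tool_rot: [-3.142, -0.0, 1.672]
force: [-0.3, -3.6, 1.9]
grip_width: 0.0002
```

>>> arm_command(gripper=[0,0,0,0,0], slide=[[0.3,0,0],[0.6,0,0],[0.9,0,0],[1.2,0,0],[1.5,0,0]], turn=[[0,0,0],[0,0,0],[0,0,0],[0,0,0],[0,0,0]])

```text
clock: 12.7
position: [0.4762, -0.1452, 0.0675]
tool_rot: [-3.142, -0.0, 1.672]
force: [0.2, -2.5, 0.4]
grip_width: 0.0001
```

>>> arm_command(gripper=[0,0,0], slide=[[0.15,0,0],[0.3,0,0],[0.4,0,0]], turn=[[0,0,0],[0,0,0],[0,0,0]])

```text
clock: 13.08
position: [0.4758, -0.1414, 0.0675]
tool_rot: [-3.142, -0.0, 1.672]
force: [1.0, -2.3, 0.7]
grip_width: 0.0001
```

>>> arm_command(gripper=[0,0], slide=[[0.1,0,0],[0.2,0,0]], turn=[[0,0,0],[0,0,0]])

```text
clock: 13.32
position: [0.4756, -0.1395, 0.0675]
tool_rot: [-3.142, -0.0, 1.672]
force: [1.3, -3.7, 1.6]
grip_width: 0.0001
```

>>> arm_command(gripper=[0,0], slide=[[0.1,0,0],[0.15,0,0]], turn=[[0,0,0],[0,0,0]])

```text
clock: 13.58
position: [0.4754, -0.1379, 0.0675]
tool_rot: [-3.142, -0.0, 1.672]
force: [1.1, -3.1, 0.9]
grip_width: 0.0001
```

>>> arm_command(gripper=[0,0], slide=[[0.1,0,0],[0.15,0,0]], turn=[[0,0,0],[0,0,0]])

```text
clock: 13.82
position: [0.4753, -0.1367, 0.0675]
tool_rot: [3.142, 0.0, 1.672]
force: [1.3, -6.6, 0.6]
grip_width: -0.0001
```

>>> arm_command(gripper=[0,0], slide=[[0.1,0,0],[0.15,0,0]], turn=[[0,0,0],[0,0,0]])

```text
clock: 14.08
position: [0.4752, -0.1366, 0.0676]
tool_rot: [3.141, 0.002, 1.671]
force: [1.9, -15.5, -0.7]
grip_width: -0.0
```

>>> arm_command(gripper=[0,0], slide=[[0.1,0,0],[0.1,0,0]], turn=[[0,0,0],[0,0,0]])

```text
clock: 14.32
position: [0.4751, -0.1365, 0.0677]
tool_rot: [3.141, 0.003, 1.67]
force: [2.2, -20.0, -0.9]
grip_width: -0.0001
```

It stopped firmly at TCP y −0.1365, where ring 2 predicts −0.138. Backing straight off, then up, then one look.

>>> arm_command(gripper=[0,0,0,0,0], slide=[[-0.4,0,0],[-2,0,0],[-4,0,0],[-6,0,0],[-7,0,0]], turn=[[0,0,0],[0,0,0],[0,0,0],[0,0,0],[0,0,0]])

```text
clock: 14.95
position: [0.482, -0.2051, 0.0674]
tool_rot: [-3.141, -0.0, 1.671]
force: [-0.2, 1.0, -0.7]
grip_width: 0.0001
```

>>> arm_command(gripper=[0,0,0,0,0], slide=[[0,0,-5],[0,0,-10],[0,0,-14],[2,0,-18],[2,0,-18]], turn=[[0,0,0],[0,0,0],[0,0,0],[0,0,0],[0,0,0]])

```text
clock: 15.58
position: [0.4813, -0.1828, 0.2501]
tool_rot: [3.138, 0.002, 1.674]
force: [0.6, 0.5, -1.2]
grip_width: 0.0002
```

>>> arm_command(gripper=[0,0,0,0,0], slide=[[6,-2,0],[12,-4,0],[15,-6,0],[15,-6,0],[15,-6,0]], turn=[[0,0,0],[0,0,0],[0,0,0],[0,0,0],[0,0,0]])

```text
clock: 16.2
position: [0.4054, -0.0411, 0.2472]
tool_rot: [-3.141, -0.0, 1.672]
force: [-0.2, -0.4, 0.0]
grip_width: -0.0001
```

```bash
python3 snap.py G
python3 - <<'E'
from workcell import vision
from h import *
t=vision.grab_frame('top');w=cv2.imread('pics/G.png')
o=np.hstack([cv2.resize(w[:400,100:700],(450,300)),cv2.resize(t[80:245,190:420],(350,251))[:251] if 0 else cv2.copyMakeBorder(cv2.resize(t[80:245,190:420],(350,251)),0,49,0,0,0)])
# lower: enlarged gap region around the front end
import pickle
m=pickle.load(open('G.pkl','rb'))
d=np.array([-np.sin(np.radians(5.8)),np.cos(np.radians(5.8))]);f=np.array([.4715,-.0974]);p=f+d*.145
u,v=proj(m,[p[0],p[1],.075]).astype(int);print(u,v)
r=cv2.imread('pics/G_raw.png');u0=max(0,min(512-134,u-67));v0=max(0,min(384-50,v-25))
b=cv2.resize(r[v0:v0+50,u0:u0+134],(800,299),interpolation=cv2.INTER_CUBIC);print(u0,v0)
cv2.imwrite('pics/fin.png',np.vstack([o,b]))
E
```

```text
16.2 [ 0.40541336 -0.04114744  0.24718192] [-3.14126441e+00 -1.16389847e-04  1.67191005e+00] 0.009920755109817329
312 89
245 64
```

View pics/fin.png

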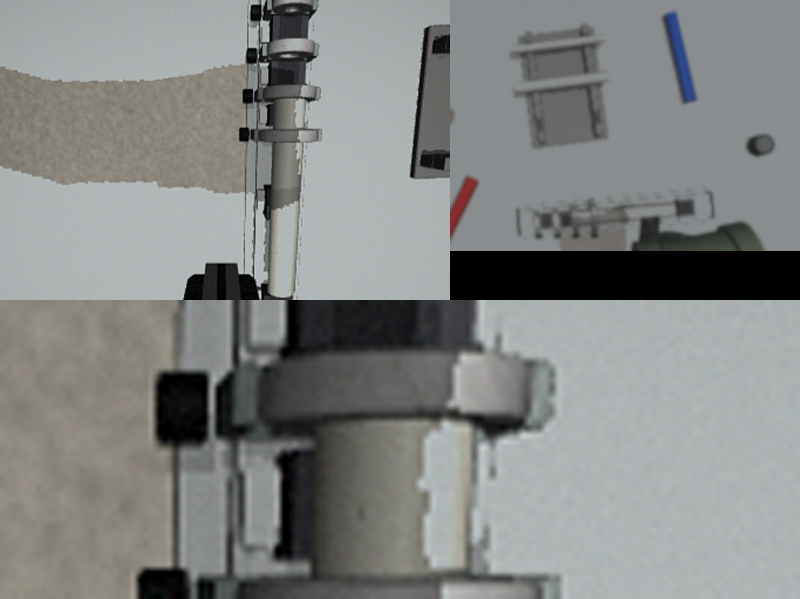

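The core passes through ring 1 and ends against ring 2 with no visible gap. Only dark V-block shows beyond ring 2. The rack still holds the other two cores, and the loupe is in place.

```bash
python3 -c "
from workcell import job_done
print(job_done())"
```

```text
the job is handed in; nothing more can be done
None
```

The core nearest the rail is sized. It went through ring 1 (30 mm) and stopped at ring 2 (24 mm), so it is the 27 mm core, and it lies in the V's with its end against ring 2. I took it from the rack, laid it in the two feed V-blocks, let go, then pushed it gently from behind with closed fingers. I handed in at about 16 s.

**Stop position:** pushing took 2–4 N, rising to about 20 N at the stop. The fingertips stopped at y −0.1365, against −0.138 predicted for ring 2.

**Last picture:** no gap shows at ring 2, and nothing shows beyond it. The other two cores and the loupe are in place and the arm is clear. The capsule fell at the edge of that last crop, so I did not check it again. The arm never went near it.

**Disagreements:**
- The top and wrist cameras differed by about 3 mm on the core's position; I used the wrist view.
- Triangulation put the core's axis at z 69 mm, against 59 mm from the given sizes. I used 59 mm, and the grasp and the contact on the V-blocks agreed with it.
- The gripper read 26 mm on the 27 mm core, which I took to be the pads giving slightly.

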